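# Fit the red paint pan and ready the red brush over it

### The job

Put the loose red paint pan into the empty well of the white palette and press it down with the fingertips until it is fully home, flush with the palette's top. Then draw the red-handled brush up out of the wooden stand and hold it, bristles down, slanted about halfway between upright and level, with the bristle end about 5 cm above the middle of the red pan and touching nothing; finish while still holding it there. Leave the other brushes, the other pans and everything else on the table where they are.

Things in the scene. Friction and masses are not known exactly. Their poses are not given: they have to be found in the camera images.
- pan: The loose red paint pan: a rigid black rectangular block, 46 (its x) x 32 (its y) x 18 mm high, the red paint filling its top (level, solid, may be pushed on). Lies flat on the table at the start. Origin at the centre of its underside, z up. Weighs roughly 35 g.
- well: The palette's empty well, a thin grey liner on its floor (nothing to feel): 49 (its x) x 35 (its y) mm, 18 mm deep, 2 mm chamfer at the mouth. Origin at the centre of the well's floor, z up. A pan is fully home when its origin meets this one (either way round); its top is then flush with the palette's top.
- palette: White plastic palette block fixed to the table, 100 (x) x 170 (y) x 26 mm high, with three wells in a row along its y axis, 48 mm apart centre to centre; two are filled. Origin at the centre of its underside, so its top is at 26 mm.
- brush: Red-handled round stencil brush, 152 mm long, standing bristles down in the stand. Origin: centre of the bristle END; z runs along it to the handle's end. From the origin: tan bristles to 26 mm (diameter 22), brass ferrule to 58 (d. 23), red collar 58-68 (d. 36) resting on the stand's top, taper to 84, straight red handle 84-152 (d. 18). 60 g; grip up to 50 N.
- stand: Wooden brush stand fixed to the table, 70 (x) x 180 (y) x 80 mm high, with three round holes of diameter 28 in a row along its y axis, 55 mm apart. Origin at the centre of its underside. The brushes hang by their collars, their lower 58 mm loosely in the holes and clear of the bottom; lift straight up.
- brush_green: same shape and size as the red brush, green collar and handle, standing in another hole of the stand; leave it there
- brush_black: same shape and size as the red brush, black collar and handle, standing in another hole of the stand; leave it there
- pan_blue: same size as the red pan, blue paint, already flush in another well of the palette; leave it there
- pan_yellow: same size as the red pan, yellow paint, already flush in another well of the palette; leave it there
- gel_jar: White jar with grey cap and orange label, diameter 72, 70 mm high, origin at its underside; a bystander
- varnish: White bottle with blue label, diameter 40, 130 mm high, origin at its underside; a bystander
- stone_grey: Grey pebble about 56 mm wide, 26 mm high, on a sheet of paper; a bystander
- bowl: Blue bowl, 150 mm wide, 60 mm high, origin at its underside; a bystander
Not all that is in view belongs to the job. Leave any blue look-alike of the stand alone.

How it is judged:
By the outcome, as a careful person would: the job done as asked, in the order asked, and still so for the second after the job is handed in, while the arm keeps its last pose, push and grip.
It also fails if it takes over 64 s, if anything falls off the work surface, if the arm or the gripper's body presses on something with over 40 N, if the wrist force passes 120 N, or if a joint passes its speed limit or range.

### The arm

A 7-joint arm with a two-finger parallel gripper is mounted at the origin on the work surface. World frame = base frame: x ahead of the robot, y to its left, z up, the work surface at z = 0. Lengths are in m, angles in rad, forces in N, time in s.
With the tool pointing down it reaches from about 0.4 to 0.85 m from the base axis. Payload 4.5 kg.
Tool frame: the origin (TCP) lies midway between the tips of the shut fingers; the grasp point (between the pads) lies 19 mm behind it; z points along the fingers, y is the line along which they close (so a half turn about z gives the same grasp; the last joint's range is limited). The gripper opens to 88 mm and grips with 3 to 60 N. Pads are 18 mm wide; open, the fingers measure 123 mm over their backs; the gripper's body (75 mm by 187 mm) begins 45 mm behind the grasp point.
Start: joints at [-1.209, 0.689, -0.195, 1.565, 0.157, 0.902, -0.215], TCP at [0.201, 0.592, 0.239] pointing down, gripper open.
Joint ranges: [-3.01, 3.01], [-0.46, 2.08], [-1.47, 1.51], [0.13, 2.56], [-1, 4.14], [0.04, 2.09], [-2.66, 2.66]. Speed limits (rad/s): [2.57, 2.57, 3.14, 3.14, 3.14, 3.14, 3.14].

### API

Orientations are given as a unit quaternion [x, y, z, w].
In Python, from plant import r, eyes, finish_job gives the robot as it stands. The module is installed in compiled form; this text tells all that it offers.
- The arm moves only by the tool move_arm, never from a script. Its argument "motion" is a list of rows, each a list of 7 numbers: the shift along the tool's x, y, z in mm, then the turn, a rotation vector about the tool's x, y, z in degrees, then the closure, from 0 (fully open) to 1 (shut). A call has 1 to 5 rows; each row is the pose to reach, as a shift and turn from the pose commanded when the call began, along the tool's axes at that moment; what a row does not reach only later rows make up. A row lasts 1/8 s, in which the tool goes at most 62.5 mm and 10.7 degrees, less where a joint would pass 70% of its speed; a pose out of reach is approached as far as the arm can. A call with a gripper value outside its range is refused whole. The fingers move at their own pace and stop on an object; "newtons" is the grip in N (left out, the last holds). Time passes only in rows, so rows that repeat a pose let the fingers close. It gives the time, the measured TCP pose, the force, the opening and the grip force at its end, in the units of the state.
- r.get_state(): the state, without advancing time (a new reading comes with each control period).
- eyes.snapshot(name): name is "side" or "top" or "wrist"; returns a dict with "frame" (400x640x3 uint8, red, green, blue), "z_map" (400x640 float32, m along the optical axis (not along the pixel's ray), 0 where there is no reading), "intrinsics" (3x3 intrinsics, pixels), "world_to_cam" (4x4, takes a point from world to camera coordinates). Camera axes: x right, y down, z forward; pixel columns grow to the right and rows downward; lengths in m; the calibration is good to about 2 mm. A picture is of the moment at which its call begins.
- finish_job(): hands the job in; it is judged then, once.
The state is a dict: "clock": time; "q": joint angles; "qd": joint speeds; "joint_torque": joint torques, N m; "tool_pos": TCP position; "eef_rot": TCP orientation; "contact_force": force on the tool from outside, world axes, zero at the start; "moment": the same for the moment, N m; "opening": opening from 0.0 (shut) to 1.0 (fully open); "finger_force": force on a finger pad.
Only numpy, scipy, OpenCV 4.12 (cv2) and the standard library are available. Lean on these libraries where they do the work, as an engineer would, in place of code of your own. Each camera call takes 0.05 s, during which the arm holds its last target. There are 200 camera calls.

## Working session

There is one attempt and no reset: what is moved stays moved. The work goes in short steps, Python scripts to look and compute and a tool call to move; the robot and the scene stay as the last step left them, time stands still between calls to the robot, and variables do not carry over. Pictures are saved under pics/ and viewed, at most 10 in all, crops included, and the job is handed in when it is done.

Besides the shell and the picture viewer there is one more tool, called after "Call:" as name(argument=value, ...) on one line, values as JSON. move_arm: Moves the arm, as the interface text tells. Its arguments: {"type":"object","properties":{"motion":{"type":"array","items":{"type":"array","items":{"type":"number"}}},"newtons":{"type":"number"}},"required":["motion"]}

```bash
mkdir -p pics
cat > h.py <<'E'
from plant import r, eyes, finish_job
import numpy as np, cv2
from scipy.spatial.transform import Rotation as R
def snap(n,f=None,crop=None,s=1):
    d=eyes.snapshot(n)
    np.savez('/tmp/%s.npz'%n,**d)
    if f:
        im=d['frame'][:,:,::-1]
        if crop: a,b,c,e=crop; im=im[b:e,a:c]
        cv2.imwrite('pics/'+f,cv2.resize(im,None,fx=s,fy=s,interpolation=cv2.INTER_CUBIC))
    return d
def load(n): return dict(np.load('/tmp/%s.npz'%n))
def cloud(d):
    K=d['intrinsics'];z=d['z_map'];v,u=np.mgrid[:z.shape[0],:z.shape[1]]
    p=np.stack([(u-K[0,2])/K[0,0]*z,(v-K[1,2])/K[1,1]*z,z],-1)
    T=np.linalg.inv(d['world_to_cam']);p=p@T[:3,:3].T+T[:3,3];p[z==0]=np.nan
    return p
def ray(d,u,v,h):
    K=d['intrinsics'];T=np.linalg.inv(d['world_to_cam'])
    w=T[:3,:3]@np.array([(u-K[0,2])/K[0,0],(v-K[1,2])/K[1,1],1]);c=T[:3,3]
    return c+w*(h-c[2])/w[2]
def delta(pos,rot=None):
    s=r.get_state();q=R.from_quat(s['eef_rot'])
    d=q.inv().apply(np.array(pos)-s['tool_pos'])*1000
    t=np.zeros(3) if rot is None else np.degrees((q.inv()*rot).as_rotvec())
    return np.round(d,1),np.round(t,1)
E
python3 - <<'E'
from h import *
a=snap('top','top.png')['frame'];b=snap('side','side.png')
s=r.get_state();print({k:np.round(v,3) for k,v in s.items()});print(R.from_quat(s['eef_rot']).as_matrix().round(2))
E
```

```text
{'clock': np.float64(0.1), 'q': array([-1.209,  0.69 , -0.195,  1.566,  0.157,  0.903, -0.215]), 'qd': array([-0.002, -0.002, -0.004, -0.002,  0.001,  0.   , -0.003]), 'joint_torque': array([-4.0000e-03, -5.2850e+01, -1.2720e+00, -1.5384e+01, -5.3000e-02,
        2.0000e-03,  0.0000e+00]), 'tool_pos': array([0.201, 0.591, 0.238]), 'eef_rot': array([ 0.163,  0.987, -0.001, -0.   ]), 'contact_force': array([ 0.108,  0.097, -0.324]), 'moment': array([-0.013, -0.003,  0.013]), 'finger_force': np.float64(0.0), 'opening': np.float64(0.999)}
[[-0.95  0.32 -0.  ]
 [ 0.32  0.95 -0.  ]
 [-0.   -0.   -1.  ]]
```

View pics/top.png

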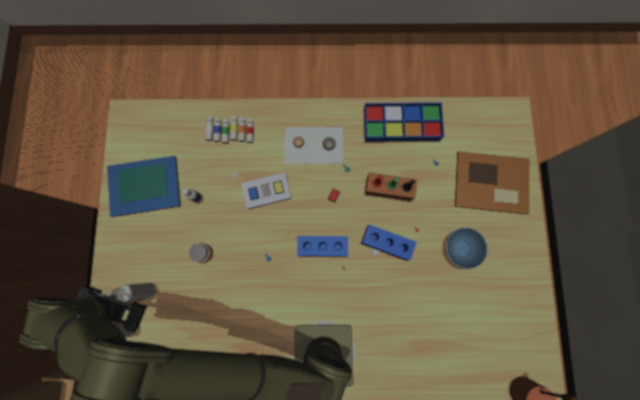

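View pics/side.png

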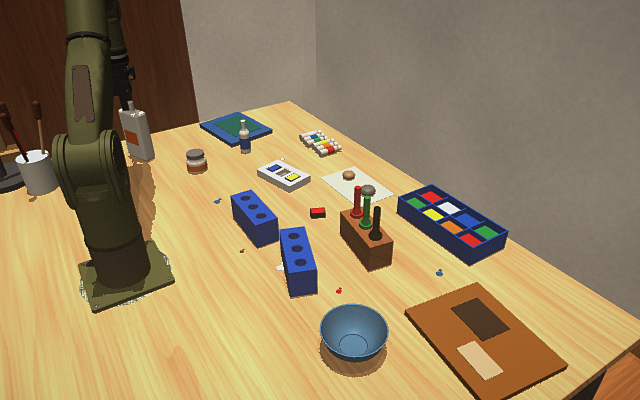

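Top view: the white palette is at (266,190), with blue at (253,194), the empty grey well at (266,190) and yellow at (279,187). The loose red pan is at (334,195). The wooden stand is at (391,187), with brushes red (377,181), green (392,183) and black (407,185). The side view agrees. The two blue blocks are the look-alikes. The red cells in the paint box at (375,113) and (432,129) and the red bit at (417,229) are not the pan, because only (334,195) is a black block with a red top of the right size.

Run:
```python
from h import *
d=load('top');b=d['frame'][160:220,235:425,::-1]
cv2.imwrite('pics/topc.png',cv2.resize(b,None,fx=4,fy=4,interpolation=cv2.INTER_CUBIC))
def box(m,name):
    for nm in [1]:
        c=np.argwhere(m); print(name,len(c),cv2.minAreaRect(c[:,::-1].astype(np.float32)))
P=cloud(d);f=d['frame'].astype(int)
for n,(u,v),h in [('pan',(334,195),.018),('well',(266,190),.026),('blue',(253.5,193.5),.026),('yel',(279,187),.026),('red brush',(377,181),.152),('stand',(391,187),.08)]:
    print(n,ray(d,u,v,h).round(3),P[int(v),int(u)].round(3))
def rect(lo,hi,x0,x1,y0,y1):
    z=P[...,2];u0=(z>lo)&(z<hi);m=np.zeros_like(u0);m[y0:y1,x0:x1]=1;m&=u0
    p=P[m][:,:2].astype(np.float32);print(len(p),cv2.minAreaRect(p*1000), np.median(P[m],0))
rect(.018,.035,235,297,165,215)  # palette
rect(.009,.03,322,346,183,206)   # pan
rect(.07,.088,358,425,165,205)
# brush tops
m=P[...,2]>.13;m[:, :355]=0;m[:,430:]=0;m[:165]=0;m[205:]=0
k,l,s,c=cv2.connectedComponentsWithStats(m.astype(np.uint8))
for i in range(1,k): print(s[i],P[l==i].mean(0).round(3),f[l==i].mean(0))
```

```text
pan [ 0.573 -0.047  0.018] [ 0.574 -0.047  0.017]
well [0.594 0.21  0.026] [0.598 0.213 0.008]
blue [0.581 0.257 0.026] [0.583 0.259 0.024]
yel [0.605 0.161 0.026] [0.605 0.161 0.024]
red brush [ 0.596 -0.193  0.152] [ 0.603 -0.197  0.122]
stand [ 0.589 -0.254  0.08 ] [ 0.588 -0.253  0.086]
1050 ((595.8804931640625, 210.0819091796875), (101.49293518066406, 170.02696228027344), 13.253727912902832) [0.59446373 0.21134256 0.02572766]
104 ((569.0973510742188, -61.14558792114258), (64.3904800415039, 45.202178955078125), 63.80128479003906) [ 0.57525361 -0.04683931  0.01845148]
681 ((599.2471313476562, -257.38720703125), (180.34913635253906, 71.62023162841797), 80.18889617919922) [ 0.59041654 -0.2513842   0.08044537]
[377 174   7   8  38] [ 0.606 -0.202  0.163] [103.34210526  47.13157895  37.65789474]
[393 176   7   8  39] [ 0.597 -0.256  0.163] [64.76923077 85.94871795 53.56410256]
[408 179   8   7  41] [ 0.589 -0.31   0.163] [57.92682927 42.87804878 33.63414634]
```

View pics/topc.png

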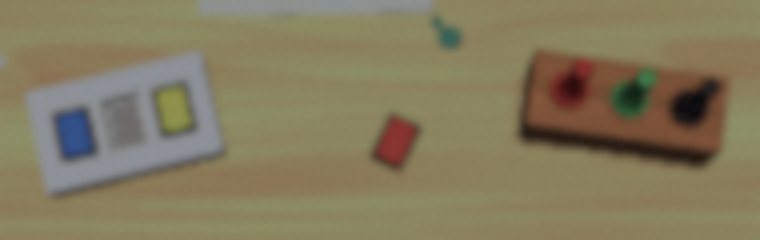

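Confirmed: the red pan centre in the crop is (396,141), the red brush handle top is about (585,67), and the empty well is at (123,120). Next I'll move over the pan.

```bash
cat >> h.py <<'E'
def down(a):
    a=np.radians(a);y=[np.cos(a),np.sin(a),0];x=[-np.sin(a),np.cos(a),0];return R.from_matrix(np.array([x,y,[0,0,-1]]).T)
E
python3 - <<'E'
from h import *
print(delta([.574,-.047,.2],down(67)))
E
```

```text
(array([-558.5, -484.1,   38.9]), array([-0.1,  0. ,  4.2]))
```

Call:
move_arm(motion=[[-44,-38,0,0,0,1,0],[-88,-76,0,0,0,2,0],[-132,-114,0,0,0,3,0],[-176,-152,0,0,0,4,0],[-220,-190,0,0,0,4,0]])

```text
clock: 0.72
tool_pos: [0.349, 0.3392, 0.2386]
eef_rot: [0.197, 0.98, -0.0, 0.0]
contact_force: [0.6, 0.6, 0.0]
opening: 0.995
finger_force: 0.0
```

Call:
move_arm(motion=[[-44,-38,5,0,0,0,0],[-88,-76,10,0,0,0,0],[-132,-114,15,0,0,0,0],[-176,-152,20,0,0,0,0],[-220,-190,25,0,0,0,0]])

```text
clock: 1.35
tool_pos: [0.4782, 0.079, 0.2134]
eef_rot: [0.197, 0.98, 0.0, -0.0]
contact_force: [0.4, 1.2, 1.6]
opening: 1.0
finger_force: 0.0
```

Run:
```python
from h import *
print(r.get_state()['clock'],r.get_state()['q'].round(2),delta([.574,-.047,.2],down(67)))
```

```text
1.35 [-0.1   0.55 -0.25  2.01  0.23  0.61  0.68] (array([-137.1,  -79.1,   13.4]), array([ 0. , -0. ,  0.2]))
```

Call:
move_arm(motion=[[-46,-26,4,0,0,0,0],[-92,-53,9,0,0,0,0],[-130,-75,13,0,0,0,0],[-130,-75,13,0,0,0,0]])

```text
clock: 1.85
tool_pos: [0.5695, -0.0432, 0.1997]
eef_rot: [0.201, 0.98, -0.001, 0.0]
contact_force: [-0.5, 0.6, -0.3]
opening: 1.001
finger_force: 0.0
```

Run:
```python
from h import *
d=snap('wrist','w1.png');P=cloud(d);f=d['frame'].astype(int)
print(r.get_state()['tool_pos'])
red=(f[...,0]>110)&(f[...,1]<70)&(f[...,2]<70)
k,l,s,c=cv2.connectedComponentsWithStats(red.astype(np.uint8))
for i in range(1,k):
    if s[i][4]>300:
        m=l==i;p=P[m];p=p[np.isfinite(p[:,0])];print(s[i],np.median(p,0).round(4),cv2.minAreaRect((p[:,:2]*1000).astype(np.float32)))
```

```text
[ 0.56838156 -0.04035759  0.19994925]
[304 167  23  34 700] [ 0.5763 -0.0471  0.0181] ((577.216064453125, -47.30885314941406), (26.158859252929688, 41.53508377075195), 65.59877014160156)
[606 256  23  21 374] [0.8366 0.2737 0.024 ] ((842.8291625976562, 282.8149719238281), (43.5635871887207, 33.05910110473633), 1.6686856746673584)
```

View pics/w1.png

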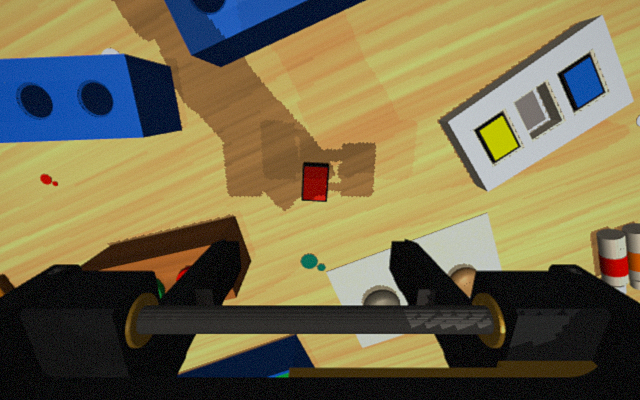

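The wrist view shows the red pan at (315,183), square between the fingers and measuring 42x26 mm of paint at z = 18 mm, which matches. The empty grey well is at (537,108), between yellow and blue.

Run:
```python
from h import *
print(delta([.577,-.0473,.009],down(65.6)))
```

```text
(array([-10.8,  -2.9, 190.9]), array([-0. , -0.1,  1.4]))
```

Call:
move_arm(motion=[[-9,-2,45,0,0,1.4,0],[-9,-2,90,0,0,1.4,0],[-9,-2,130,0,0,1.4,0],[-9,-2,150,0,0,1.4,0],[-9,-2,150,0,0,1.4,0]])

```text
clock: 2.52
tool_pos: [0.5741, -0.0422, 0.0495]
eef_rot: [0.208, 0.978, 0.0, -0.002]
contact_force: [0.4, 0.1, 1.0]
opening: 1.0
finger_force: 0.0
```

Run:
```python
from h import *
d=snap('wrist');P=cloud(d);f=d['frame'].astype(int)
red=(f[...,0]>110)&(f[...,1]<70)&(f[...,2]<70);red[:, :200]=0;red[:,450:]=0
k,l,s,c=cv2.connectedComponentsWithStats(red.astype(np.uint8))
for i in range(1,k):
    if s[i][4]>300:
        m=l==i;p=P[m];p=p[np.isfinite(p[:,0])];print(s[i],np.median(p,0).round(4),cv2.minAreaRect((p[:,:2]*1000).astype(np.float32)))
print(delta([.577,-.0473,.009],down(65.6)))
```

```text
[ 291  208   40   54 1954] [ 0.576  -0.0467  0.0182] ((576.75439453125, -47.1759147644043), (26.592845916748047, 41.02819061279297), 64.2713623046875)
(array([-3.7, -3.7, 41.7]), array([ 0. , -0.1,  0.3]))
```

Call:
move_arm(motion=[[-4,-4,20,0,0,0.8,0],[-4,-4,41,0,0,0.8,0],[-4,-4,41,0,0,0.8,0]])

```text
clock: 2.95
tool_pos: [0.5771, -0.0497, 0.0085]
eef_rot: [0.217, 0.976, -0.0, -0.001]
contact_force: [0.3, 0.4, 0.6]
opening: 0.996
finger_force: 0.0
```

Call:
move_arm(motion=[[0,0,0,0,0,0,1],[0,0,0,0,0,0,1],[0,0,0,0,0,0,1],[0,0,0,0,0,0,1],[0,0,0,0,0,0,1]], newtons=20)

```text
clock: 3.58
tool_pos: [0.578, -0.0494, 0.0099]
eef_rot: [0.216, 0.976, 0.0, 0.0]
contact_force: [-0.5, -0.4, -0.1]
opening: 0.457
finger_force: 0.0
```

Call:
move_arm(motion=[[0,0,0,0,0,0,1],[0,0,0,0,0,0,1],[0,0,0,0,0,0,1]])

```text
clock: 3.95
tool_pos: [0.578, -0.0493, 0.0097]
eef_rot: [0.216, 0.976, 0.0, 0.0]
contact_force: [0.1, 0.3, 1.1]
opening: 0.355
finger_force: 20.0
```

Call:
move_arm(motion=[[0,0,-30,0,0,0,1],[0,0,-70,0,0,0,1],[0,0,-110,0,0,0,1],[0,0,-110,0,0,0,1]])

```text
clock: 4.45
tool_pos: [0.58, -0.0495, 0.1224]
eef_rot: [0.217, 0.976, 0.001, 0.003]
contact_force: [1.1, -0.4, -0.0]
opening: 0.362
finger_force: 20.0
```

Run:
```python
from h import *
print(delta([.595,.160,.12],down(103.25)))
```

```text
(array([ 75. , 196.2,   2.5]), array([  0. ,   0.3, -38.3]))
```

Call:
move_arm(motion=[[0,45,-5,0,0,-9,1],[0,95,-10,0,0,-18,1],[0,145,-10,0,0,-27,1],[0,190,-10,0,0,-38,1],[0,220,-10,0,0,-38,1]])

```text
clock: 5.08
tool_pos: [0.6704, 0.1525, 0.1278]
eef_rot: [-0.115, 0.993, 0.001, -0.001]
contact_force: [-0.1, -0.2, -0.6]
opening: 0.362
finger_force: 20.0
```

Call:
move_arm(motion=[[0,0,0,0,0,0,1],[0,0,0,0,0,0,1]])

```text
clock: 5.32
tool_pos: [0.6699, 0.1478, 0.1284]
eef_rot: [-0.113, 0.994, -0.001, -0.001]
contact_force: [0.9, -0.7, -1.4]
opening: 0.365
finger_force: 20.0
```

Run:
```python
from h import *
d=snap('wrist','w2.png');P=cloud(d)
s=r.get_state();print(s['tool_pos'],delta(s['tool_pos'],down(103.25))[1])
```

```text
[0.67012985 0.14737926 0.12872874] [-0.1 -0.1 -0.3]
```

View pics/w2.png

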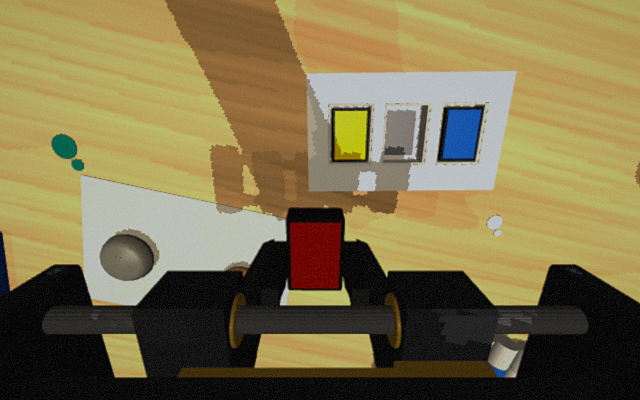

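Wrist view: the red pan is gripped squarely at (315,253). The empty well is at (405,132), between yellow (350,134) and blue (462,133). Next I'll measure the well and the held pan.

Run:
```python
from h import *
d=load('wrist');P=cloud(d);f=d['frame'].astype(int)
def m(mask,n):
    k,l,s,c=cv2.connectedComponentsWithStats(mask.astype(np.uint8));i=1+np.argmax(s[1:,4])
    p=P[l==i];p=p[np.isfinite(p[:,0])];q=cv2.minAreaRect((p[:,:2]*1000).astype(np.float32));print(n,s[i],np.median(p,0).round(4),np.round(q[0],1),np.round(q[1],1),round(q[2],1))
R_,G,B=f[...,0],f[...,1],f[...,2]
m((R_>110)&(G<70)&(B<70),'pan')
m((R_>130)&(G>130)&(B<70),'yel')
m((B>120)&(R_<70),'blue')
z=P[...,2];w=(z>.0215)&(z<.031);w[:60]=0;w[195:]=0;w[:,:290]=0;w[:,530:]=0
m(w,'palette')
w=(z>0.003)&(z<.016);w[:100]=0;w[165:]=0;w[:,:375]=0;w[:,435:]=0
m(w,'well floor')
```

```text
pan [ 291  223   49   65 1735] [0.6657 0.1463 0.1367] [668.  146.4] [41.  26.2] 12.7
yel [ 335  111   32   48 1300] [0.6037 0.1632 0.0261] [607.  163.3] [40.3 26.6] 14.0
blue [ 443  110   38   48 1498] [0.5839 0.2562 0.026 ] [584.7 256.4] [40.  27.9] 13.0
palette [  306    71   210   120 20630] [0.5906 0.2105 0.0256] [595.9 210.3] [100.5 171.4] 13.5
well floor [ 383  105   42   56 2060] [0.5945 0.2128 0.0081] [595.5 211.5] [49.1 32.3] 13.5
```

Run:
```python
from h import *
print(delta([.598,.211,.047],down(103.7)))
```

```text
(array([55.9, 78.3, 81.7]), array([-0.1, -0.1, -0.8]))
```

Call:
move_arm(motion=[[28,39,0,0,0,-0.4,1],[56,78,10,0,0,-0.8,1],[56,78,45,0,0,-0.8,1],[56,78,80,0,0,-0.8,1],[56,78,80,0,0,-0.8,1]])

```text
clock: 6.0
tool_pos: [0.5968, 0.2104, 0.0475]
eef_rot: [-0.12, 0.993, -0.002, -0.003]
contact_force: [0.5, 0.2, 0.2]
opening: 0.359
finger_force: 20.0
```

Call:
move_arm(motion=[[0,0,0,0,0,0,1],[0,0,0,0,0,0,1]])

```text
clock: 6.25
tool_pos: [0.5999, 0.2134, 0.0514]
eef_rot: [-0.12, 0.993, 0.0, 0.001]
contact_force: [0.3, 0.9, -0.1]
opening: 0.362
finger_force: 20.0
```

```bash
cat > m.py <<'E'
from h import *
d=snap('wrist');P=cloud(d);f=d['frame'].astype(int)
def m(mask,n):
    k,l,s,c=cv2.connectedComponentsWithStats(mask.astype(np.uint8));i=1+np.argmax(s[1:,4])
    p=P[l==i];p=p[np.isfinite(p[:,0])];q=cv2.minAreaRect((p[:,:2]*1000).astype(np.float32));print(n,s[i],np.median(p,0).round(4),np.round(q[0],1),np.round(q[1],1),round(q[2],1))
R_,G,B=f[...,0],f[...,1],f[...,2]
m((R_>110)&(G<70)&(B<70),'pan')
m((R_>130)&(G>130)&(B<70),'yel')
m((B>120)&(R_<70),'blue')
s=r.get_state();print(s['clock'],s['tool_pos'].round(4),s['contact_force'].round(1),delta([.598,.211,.047],down(103.7)))
E
python3 m.py
```

```text
pan [ 290  223   50   65 3112] [0.5964 0.2113 0.0597] [597.9 211.5] [42.  26.7] 13.3
yel [245 207  17  45 597] [0.606  0.1717 0.0262] [607.  171.6] [32.7 10.3] 12.9
blue [ 376  202   30   47 1067] [0.5811 0.2595 0.0261] [581.8 259.7] [33.  17.7] 13.6
6.3 [0.5998 0.2135 0.0512] [-0.   0.6  0.3] (array([ 2.3, -2. ,  4.2]), array([0. , 0.1, 0.1]))
```

Call:
move_arm(motion=[[1.6,-0.9,5,0,0,0,1],[1.6,-0.9,10,0,0,0,1],[1.6,-0.9,15,0,0,0,1],[1.6,-0.9,20,0,0,0,1],[1.6,-0.9,20,0,0,0,1]])

```text
clock: 6.92
tool_pos: [0.597, 0.212, 0.0291]
eef_rot: [-0.12, 0.993, -0.0, -0.0]
contact_force: [0.1, -0.1, -0.9]
opening: 0.358
finger_force: 20.0
```

```bash
python3 m.py
```

```text
pan [ 290  223   50   65 3123] [0.5936 0.2099 0.0374] [594.8 210.2] [41.4 26.8] 13.4
yel [228 222  28  52 922] [0.6038 0.1682 0.0262] [605.6 168.9] [33.8 15. ] 15.1
blue [ 386  218   34   51 1278] [0.5795 0.2595 0.0261] [580.6 259.8] [33.7 17.3] 13.8
6.975 [0.5972 0.2121 0.0294] [0.6 0.3 0.2] (array([ -0.5,  -1.3, -17.6]), array([ 0. , -0. ,  0.1]))
```

No force, and the pan is about 6 mm inside the mouth. Releasing it now.

Call:
move_arm(motion=[[0,0,0,0,0,0,0.5],[0,0,0,0,0,0,0.4],[0,0,0,0,0,0,0.4],[0,0,0,0,0,0,0.4]])

```text
clock: 7.48
tool_pos: [0.5975, 0.2121, 0.0298]
eef_rot: [-0.12, 0.993, 0.0, 0.0]
contact_force: [-0.4, -0.0, -0.3]
opening: 0.601
finger_force: 0.0
```

Call:
move_arm(motion=[[0,0,-15,0,0,0,1],[0,0,-40,0,0,0,1],[0,0,-50,0,0,0,1],[0,0,-50,0,0,0,1],[0,0,-50,0,0,0,1]])

```text
clock: 8.1
tool_pos: [0.597, 0.2118, 0.0792]
eef_rot: [-0.12, 0.993, -0.0, -0.0]
contact_force: [-0.3, 0.8, -0.4]
opening: 0.058
finger_force: 0.0
```

```bash
python3 m.py
```

```text
pan [298 191  35  49 927] [0.5931 0.2101 0.0262] [595.4 210.3] [39.8 25.9] 13.2
yel [259 195  11  39 232] [0.6019 0.1725 0.0262] [603.4 172.2] [31.5  7.1] 13.4
blue [360 192  33  38 854] [0.5787 0.2556 0.0261] [579.8 253.8] [29.9 23.1] 13.4
8.15 [0.5969 0.2118 0.079 ] [-0.7  0.2  0.2] (array([-1. , -1.1, 32. ]), array([-0. , -0.1,  0.1]))
```

The depth map already reads flush, but I'll still press as asked.

Call:
move_arm(motion=[[0.5,-1.5,15,0,0,0,1],[0.5,-1.5,30,0,0,0,1],[0.5,-1.5,45,0,0,0,1],[0.5,-1.5,50,0,0,0,1],[0.5,-1.5,53,0,0,0,1]])

```text
clock: 8.78
tool_pos: [0.597, 0.2105, 0.0265]
eef_rot: [-0.12, 0.993, -0.0, -0.0]
contact_force: [-4.7, -1.7, 16.3]
opening: 0.006
finger_force: 7.7
```

Call:
move_arm(motion=[[0,0,1,0,0,0,1],[0,0,2,0,0,0,1],[0,0,3,0,0,0,1]])

```text
clock: 9.15
tool_pos: [0.5971, 0.2106, 0.0264]
eef_rot: [-0.12, 0.993, -0.0, 0.0]
contact_force: [-6.8, -2.5, 23.4]
opening: 0.005
finger_force: 11.9
```

Call:
move_arm(motion=[[0,0,2,0,0,0,1],[0,0,4,0,0,0,1],[0,0,4,0,0,0,1]])

```text
clock: 9.52
tool_pos: [0.5971, 0.2106, 0.0263]
eef_rot: [-0.12, 0.993, -0.001, 0.001]
contact_force: [-12.7, -5.2, 45.7]
opening: 0.004
finger_force: 22.9
```

Call:
move_arm(motion=[[0,0,-10,0,0,0,1],[0,0,-50,0,0,0,1],[0,0,-110,0,0,0,0.5],[0,0,-160,0,0,0,0],[0,0,-180,0,0,0,0]])

```text
clock: 10.15
tool_pos: [0.5989, 0.2115, 0.2036]
eef_rot: [-0.12, 0.993, 0.001, 0.003]
contact_force: [-0.8, 0.1, -0.1]
opening: 0.326
finger_force: 0.0
```

```bash
python3 m.py
python3 - <<'E'
from h import *
P=cloud(load('wrist'));z=P[...,2]
c=np.array([.5959,.2103]);a=np.radians(13.4);L=np.stack([(P[...,0]-c[0])*np.cos(a)+(P[...,1]-c[1])*np.sin(a),-(P[...,0]-c[0])*np.sin(a)+(P[...,1]-c[1])*np.cos(a)],-1)
for n,y0,x0 in[('red',0,0),('yel',-.048,0),('blue',.048,0),('body',0,.037),('body',0,-.037),('y+',.009,0),('y-',-.009,0),('x+',0,.016),('x-',0,-.016)]:
    k=(abs(L[...,0]-x0)<.004)&(abs(L[...,1]-y0)<.004);print(n,k.sum(),np.nanmedian(z[k]).round(4))
print(r.get_state()['q'].round(2))
E
```

```text
pan [312 334  19  15 216] [0.8386 0.2783 0.0248] [847.9 281.9] [47.8 27.8] 17.6
yel [351 342  17  19 213] [0.8468 0.3398 0.0246] [857.6 344.9] [57.1 25.8] 24.0
blue [ 576  195   64   37 1883] [0.556  0.5866 0.0173] [558.4 587.1] [45.8 96.3] 8.9
10.2 [0.5996 0.2118 0.205 ] [ 1.1 -0.2  1.5] (array([  3. ,  -0.7, 158. ]), array([0.1, 0.5, 0.1]))
red 46 0.0261
yel 42 0.0262
blue 48 0.026
body 40 0.0256
body 49 0.0257
y+ 49 0.0259
y- 45 0.026
x+ 44 0.026
x- 1296 0.3007
[-0.18  0.76 -0.42  1.57  0.38  0.89  1.07]
```

The pan is flush: red reads z 0.0261, and the neighbours and palette read 0.0256–0.0262. Next is the brush. The fingers will close across the row, with tool y at -9.8°.

Run:
```python
from h import *
s=r.get_state();print(delta([.606,-.202,.29]),delta([.606,-.202,.29],down(-9.8)))
```

```text
(array([  91.7, -403.3,  -86.4]), array([0., 0., 0.])) (array([  91.7, -403.3,  -86.4]), array([  0.5,   0.2, 113.6]))
```

Call:
move_arm(motion=[[8,-36,-30,0,0,10,0],[16,-72,-60,0,0,20,0],[25,-108,-80,0,0,30,0],[33,-144,-85,0,0,40,0],[41,-181,-86,0,0,50,0]])

```text
clock: 10.82
tool_pos: [0.6008, 0.0239, 0.2858]
eef_rot: [0.313, 0.95, 0.0, 0.0]
contact_force: [0.3, -0.2, -0.2]
opening: 0.935
finger_force: 0.0
```

```bash
cat > log.py <<'E'
from h import *
import json,sys
s=r.get_state();open('log.txt','a').write(json.dumps([list(map(float,s[k])) for k in('q','tool_pos','eef_rot')])+'\n')
a=list(map(float,sys.argv[1:]));print(s['q'].round(2),s['tool_pos'].round(4),delta(a[:3],down(a[3])))
E
python3 log.py .606 -.202 .29 -9.8
```

```text
[ 0.01  0.61 -0.22  1.58  0.15  0.97  0.68] [0.6008 0.0239 0.2858] (array([-138.6, -178.4,   -4.3]), array([ 0. ,  0. , 63.3]))
```

Call:
move_arm(motion=[[-28,-35,0,0,0,10,0],[-55,-71,0,0,0,20,0],[-83,-107,0,0,0,30,0],[-110,-142,0,0,0,40,0],[-136,-175,0,0,0,50,0]])

```text
clock: 11.45
tool_pos: [0.6068, -0.1981, 0.285]
eef_rot: [0.685, 0.728, -0.0, -0.0]
contact_force: [0.6, -1.0, 0.2]
opening: 0.998
finger_force: 0.0
```

```bash
python3 log.py .606 -.202 .29 -9.8
```

```text
[ 0.23  0.66  0.02  1.47 -0.02  1.01  0.32] [ 0.6068 -0.1981  0.285 ] (array([-3.8, -1.1, -5. ]), array([-0. ,  0. , 13.3]))
```

Call:
move_arm(motion=[[-4,-1,0,0,0,10,0],[-4,-1,0,0,0,13.3,0],[-4,-1,0,0,0,13.3,0]])

```text
clock: 11.82
tool_pos: [0.6062, -0.2005, 0.2849]
eef_rot: [0.763, 0.647, -0.0, -0.0]
contact_force: [-1.1, 0.4, 0.1]
opening: 0.999
finger_force: 0.0
```

```bash
python3 log.py .606 -.202 .29 -9.8
python3 - <<'E'
from h import *
d=snap('wrist','w3.png');P=cloud(d);f=d['frame'].astype(int)
z=P[...,2];m=(z>.166)&(z<.182)
k,l,s,c=cv2.connectedComponentsWithStats(m.astype(np.uint8))
for i in range(1,k):
    if s[i][4]>20:
        p=P[l==i];print(s[i],p.mean(0).round(4),p.min(0).round(4),p.max(0).round(4),f[l==i].mean(0).round())
E
```

```text
[ 0.2   0.66  0.09  1.47 -0.06  1.01  0.14] [ 0.6062 -0.2005  0.2849] (array([-1.5,  0. , -5.1]), array([-0.1,  0. ,  0.4]))
[308 188  18  19 267] [ 0.6091 -0.2025  0.173 ] [ 0.6004 -0.212   0.1663] [ 0.6175 -0.195   0.1754] [128.  14.   6.]
[308 238  17  18 240] [ 0.6001 -0.256   0.1727] [ 0.5912 -0.2658  0.1661] [ 0.6084 -0.249   0.1757] [15. 91. 35.]
[309 283  16  18 219] [ 0.5914 -0.3099  0.1725] [ 0.5828 -0.3203  0.1661] [ 0.5997 -0.3029  0.1751] [33. 31. 26.]
```

View pics/w3.png

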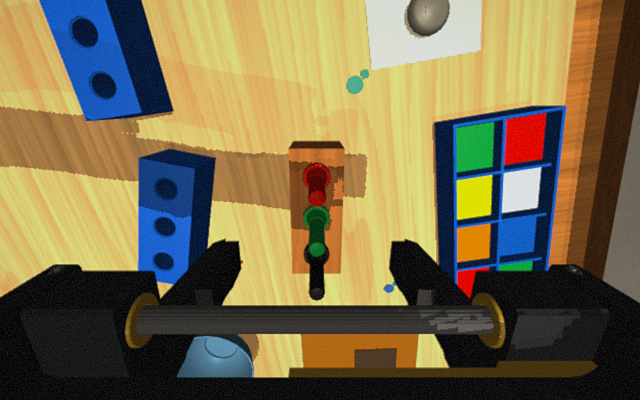

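Wrist view: the red handle top is at (317,197) in line between the fingers, with green at (317,247) and black at (317,292) behind it. Red is at (0.609,-0.203), z 0.174, as expected.

```bash
python3 log.py .609 -.203 .123 -9.8
```

```text
[ 0.2   0.66  0.09  1.47 -0.06  1.01  0.14] [ 0.6063 -0.2004  0.2851] (array([ -2.1,   3.2, 162.1]), array([-0. ,  0. ,  0.4]))
```

Call:
move_arm(motion=[[-2,3,40,0,0,0,0],[-2,3,80,0,0,0,0],[-2,3,120,0,0,0,0],[-2,3,150,0,0,0,0],[-2,3,162,0,0,0,0]])

```text
clock: 12.5
tool_pos: [0.608, -0.2024, 0.1217]
eef_rot: [0.763, 0.647, -0.001, -0.001]
contact_force: [0.3, -0.7, -0.1]
opening: 1.005
finger_force: 0.0
```

Call:
move_arm(motion=[[0,0,0,0,0,0,0.3],[0,0,0,0,0,0,0.6]], newtons=40)

```text
clock: 12.75
tool_pos: [0.6101, -0.2034, 0.1251]
eef_rot: [0.763, 0.646, 0.001, 0.001]
contact_force: [0.9, -0.4, -0.4]
opening: 0.797
finger_force: 0.0
```

```bash
python3 log.py .609 -.203 .123 -9.8
```

```text
[ 0.22  0.85  0.06  1.61 -0.07  0.68  0.15] [ 0.6101 -0.2034  0.1251] (array([ 0.2, -1.1,  2.1]), array([0.2, 0. , 0.3]))
```

Call:
move_arm(motion=[[0,0,2,0,0,0,1],[0,0,2,0,0,0,1],[0,0,2,0,0,0,1],[0,0,2,0,0,0,1],[0,0,2,0,0,0,1]])

```text
clock: 13.38
tool_pos: [0.6091, -0.2031, 0.1217]
eef_rot: [0.763, 0.646, 0.0, 0.0]
contact_force: [0.1, 0.2, 0.3]
opening: 0.231
finger_force: 0.1
```

Call:
move_arm(motion=[[0,0,0,0,0,0,1],[0,0,0,0,0,0,1],[0,0,0,0,0,0,1]])

```text
clock: 13.75
tool_pos: [0.609, -0.203, 0.1216]
eef_rot: [0.763, 0.646, 0.0, -0.0]
contact_force: [0.5, -0.1, -1.0]
opening: 0.193
finger_force: 40.0
```

Call:
move_arm(motion=[[0,0,-15,0,0,0,1],[0,0,-40,0,0,0,1],[0,0,-65,0,0,0,1],[0,0,-90,0,0,0,1],[0,0,-120,0,0,0,1]])

```text
clock: 14.38
tool_pos: [0.6089, -0.2031, 0.2434]
eef_rot: [0.763, 0.646, 0.0, 0.0]
contact_force: [1.0, -0.8, 0.6]
opening: 0.196
finger_force: 40.0
```

Call:
move_arm(motion=[[0,0,-30,0,0,0,1],[0,0,-60,0,0,0,1],[0,0,-60,0,0,0,1]])

```text
clock: 14.75
tool_pos: [0.6105, -0.2037, 0.3052]
eef_rot: [0.763, 0.646, 0.002, 0.003]
contact_force: [-0.0, -0.1, -0.8]
opening: 0.189
finger_force: 40.0
```

```bash
python3 log.py .609 -.203 .3 -9.8
cat > fk.py <<'E'
from h import *
import json, itertools
from scipy.optimize import least_squares
L=[json.loads(x) for x in open('log.txt')]
L.append([[-1.209,.689,-.195,1.565,.157,.902,-.215],[.201,.592,.239],[.163,.987,-.001,0]])
def rots(q,sg):
    return [R.from_euler('z' if i%2==0 else 'y',sg[i]*q[i]) for i in range(7)]
def fk(q,sg,p):
    # offsets after each joint: z-len and x-off
    Rm=R.identity();t=np.array([0,0,p[0]])
    for i,ro in enumerate(rots(q,sg)):
        Rm=Rm*ro
        if i==1:t=t+Rm.apply([0,0,p[1]])
        if i==2:t=t+Rm.apply([p[2],0,0])
        if i==3:t=t+Rm.apply([p[3],0,p[4]])
        if i==5:t=t+Rm.apply([p[5],0,0])
        if i==6:t=t+Rm.apply([0,0,p[6]])
    return t,Rm
if __name__=='__main__':
    best=[]
    for sg in itertools.product([1,-1],repeat=7):
        if sg[1]<0: continue
        Rs=[fk(q,sg,np.zeros(7))[1] for q,_,_ in L]
        Ts=[R.from_quat(o) for *_,o in L]
        off=R.concatenate([a.inv()*b for a,b in zip(Rs,Ts)])
        e=np.degrees((off.mean().inv()*off).magnitude()).max();best.append((e,sg,off.mean().as_quat().round(3)))
    best.sort(key=lambda x:x[0])
    for b in best[:3]: print(b)
    for b in best[:2]:
        f=lambda p:np.concatenate([fk(q,b[1],p)[0]-np.array(t) for q,t,_ in L])
        s=least_squares(f,[.3,.3,.05,.07,.3,.05,.2]);print(s.x.round(3),abs(s.fun).max(),len(L))
E
python3 fk.py
```

```text
[ 0.2   0.65  0.09  1.43 -0.06  1.06  0.14] [ 0.6105 -0.2037  0.3052] (array([ 0.5, -1.7,  5.2]), array([0.4, 0. , 0.3]))
(np.float64(0.151199659584736), (-1, 1, -1, 1, -1, 1, -1), array([-0.   , -0.   , -0.707, -0.707]))
(np.float64(11.020031135586473), (-1, 1, -1, -1, 1, 1, 1), array([-0.704, -0.708, -0.033, -0.044]))
(np.float64(17.859051909975946), (-1, 1, -1, 1, 1, 1, -1), array([-0.002, -0.002, -0.705, -0.709]))
[0.581 0.624 0.    0.036 0.344 0.017 0.578] 0.046223883140998845 7
[ 0.145  0.334  0.819  0.255  0.468 -0.023 -0.138] 0.04638812086480468 7
```

Run:
```python
from fk import *
sg=(-1,1,-1,1,-1,1,-1)
L.append([[-.18,.76,-.42,1.57,.38,.89,1.07],[.5996,.2118,.205],[0,0,0,1]]);L.append([[-.1,.55,-.25,2.01,.23,.61,.68],[.4782,.079,.2134],[0,0,0,1]])
def A(q):
    Rm=R.identity();M=[np.eye(3)]
    for ro in rots(q,sg): Rm=Rm*ro;M.append(Rm.as_matrix())
    return np.hstack(M)
F=np.vstack([A(q) for q,_,_ in L]);y=np.concatenate([t for _,t,_ in L])
names=[f'{i}{a}' for i in range(8) for a in 'xyz']
for sel in (['0z','2z','4z','7z'],['0z','0x','0y','2z','4z','7z'],['0z','2z','2x','4x','4z','6x','7z'],['0z','2z','2y','4y','4z','6y','7z'],['0z','1x','2z','2x','4x','4z','6x','7z','2y','4y','6y'],['0x','0y','0z','1x','2z','2x','4x','4z','6x','7z']):
    j=[names.index(s) for s in sel];s=np.linalg.lstsq(F[:,j],y,rcond=None)[0];print(sel,s.round(3),abs(F[:,j]@s-y).max().round(4))
```

```text
['0z', '2z', '4z', '7z'] [2.257 0.605 0.308 2.292] 0.0489
['0z', '0x', '0y', '2z', '4z', '7z'] [-0.35  -0.003 -0.04   0.597  0.325 -0.331] 0.0408
['0z', '2z', '2x', '4x', '4z', '6x', '7z'] [ 1.71   0.567  0.059 -0.008  0.347  0.057  1.661] 0.0506
['0z', '2z', '2y', '4y', '4z', '6y', '7z'] [ 0.081  0.561 -0.015 -0.027  0.347 -0.005  0.057] 0.003
['0z', '1x', '2z', '2x', '4x', '4z', '6x', '7z', '2y', '4y', '6y'] [ 0.066  0.001  0.563 -0.004 -0.001  0.347 -0.001  0.048 -0.015 -0.026
 -0.005] 0.0026
['0x', '0y', '0z', '1x', '2z', '2x', '4x', '4z', '6x', '7z'] [-0.011 -0.039 -0.514  0.032  0.547  0.006 -0.032  0.336  0.027 -0.52 ] 0.0417
```

```bash
cat > ik.py <<'E'
from h import *
import json
sg=(-1,1,-1,1,-1,1,-1);OFF=R.from_quat([0,0,-.7071,-.7071])
lo=np.array([-3.01,-.46,-1.47,.13,-1,.04,-2.66]);hi=np.array([3.01,2.08,1.51,2.56,4.14,2.09,2.66])
def fk(q,l7=.3):
    Rm=R.identity();t=np.array([0,0,l7+.024])
    for i in range(7):
        Rm=Rm*R.from_euler('z' if i%2==0 else 'y',sg[i]*q[i])
        o={1:[0,-.015,.561],3:[0,-.027,.347],5:[0,-.005,0],6:[0,0,l7]}.get(i)
        if o: t=t+Rm.apply(o)
    return t,Rm*OFF
E
python3 - <<'E'
from ik import *
from scipy.optimize import least_squares
q0=r.get_state()['q'];print(fk(q0)[0],r.get_state()['tool_pos'],(fk(q0)[1].inv()*R.from_quat(r.get_state()['eef_rot'])).magnitude())
end=np.array([.596,.2103,.078])
for l7 in (.25,.33):
  for ph in range(-180,180,30):
    p=np.radians(ph);h=np.array([np.cos(p),np.sin(p),1])/np.sqrt(2);h/=np.linalg.norm(h)
    h=np.array([np.cos(p)*.7071,np.sin(p)*.7071,.7071]);tgt=end+.0996*h
    f=lambda q:np.concatenate([(fk(q,l7)[0]-tgt)*20,(fk(q,l7)[1].as_matrix()[:,2]+h)*5,.02*(q-q0)])
    b=min((least_squares(f,np.clip(x,lo+.06,hi-.06),bounds=(lo+.05,hi-.05)) for x in (q0,q0+[-.4,0,0,0,1,0,0],q0+[-.4,0,0,0,-.8,0,0])),key=lambda s:s.cost)
    q=b.x;T,M=fk(q,l7);print(l7,ph,(np.linalg.norm(T-tgt)*1000).round(1),np.degrees(np.linalg.norm(M.as_matrix()[:,2]+h)).round(1),q.round(2),'tooly',M.as_matrix()[:,1].round(2))
E
```

```text
[ 0.6101166  -0.20478162  0.30537864] [ 0.61052336 -0.2037343   0.30520136] 5.566273404621937e-16
0.25 -180 0.0 0.0 [-0.21  0.87 -0.72  2.32  2.15  1.13  0.14] tooly [-0.66  0.35 -0.66]
0.25 -150 0.0 0.0 [ 0.33  1.07 -1.19  2.36  2.39  1.02  0.14] tooly [-0.73  0.61 -0.33]
0.25 -120 12.7 6.2 [ 0.4   0.9  -0.79  2.01 -0.95  0.09  0.14] tooly [ 0.77 -0.59 -0.24]
0.25 -90 0.0 0.0 [ 0.23  0.91 -0.43  1.75 -0.8   0.66  0.14] tooly [ 0.88 -0.34 -0.34]
0.25 -60 0.0 0.0 [ 0.08  1.02 -0.31  1.34 -0.49  1.19  0.14] tooly [ 0.93  0.12 -0.36]
0.25 -30 0.0 0.0 [-0.09  1.16 -0.22  0.93 -0.31  1.66  0.14] tooly [ 0.78  0.41 -0.47]
0.25 0 0.0 0.0 [-0.28  1.28 -0.1   0.6  -0.16  2.01  0.14] tooly [ 0.62  0.47 -0.62]
0.25 30 1.8 0.5 [-0.5   1.31  0.24  0.58 -0.12  2.04  0.14] tooly [ 0.64  0.32 -0.7 ]
0.25 60 0.0 0.0 [-0.63  1.2   0.13  0.84  0.24  1.8   0.14] tooly [ 0.62  0.41 -0.67]
0.25 90 0.0 0.0 [-0.77  1.06  0.13  1.24  0.48  1.41  0.14] tooly [ 0.51  0.61 -0.61]
0.25 120 0.0 0.0 [-0.84  0.92  0.06  1.66  0.86  1.02  0.14] tooly [ 0.13  0.78 -0.61]
0.25 150 0.0 0.0 [-0.61  0.83 -0.31  2.05  1.5
[... 385 characters left out ...]
 -0.39]
0.33 -60 0.0 0.0 [ 0.13  1.09 -0.28  1.23 -0.46  1.27  0.14] tooly [ 0.92  0.09 -0.38]
0.33 -30 0.0 0.0 [-0.07  1.28 -0.2   0.66 -0.3   1.82  0.14] tooly [ 0.78  0.4  -0.48]
0.33 0 14.3 4.6 [-0.27  1.37 -0.08  0.41 -0.16  2.04  0.14] tooly [ 0.68  0.46 -0.57]
0.33 30 18.1 5.8 [-0.5   1.37  0.27  0.42 -0.15  2.04  0.14] tooly [ 0.68  0.37 -0.63]
0.33 60 0.0 0.0 [-0.65  1.37  0.19  0.48  0.18  2.    0.14] tooly [ 0.65  0.38 -0.66]
0.33 90 0.0 0.0 [-0.83  1.14  0.14  1.09  0.43  1.49  0.14] tooly [ 0.51  0.61 -0.61]
0.33 120 0.0 0.0 [-0.91  0.97  0.05  1.62  0.81  1.06  0.14] tooly [ 0.09  0.77 -0.63]
0.33 150 0.0 0.0 [-0.7   0.87 -0.34  2.1   1.55  1.04  0.14] tooly [-0.54  0.47 -0.7 ]
```

```bash
python3 log.py .631 .149 .27 30
```

```text
[ 0.2   0.65  0.09  1.43 -0.06  1.06  0.14] [ 0.6105 -0.2037  0.3052] (array([351.3, -38.2,  34.7]), array([  0.4,   0.2, -39.5]))
```

Call:
move_arm(motion=[[40,-4,0,0,0,-8,1],[90,-10,0,0,0,-16,1],[140,-15,0,0,0,-24,1],[190,-21,0,0,0,-32,1],[240,-27,0,0,0,-39.5,1]])

```text
clock: 15.38
tool_pos: [0.6212, 0.0396, 0.3009]
eef_rot: [0.498, 0.867, -0.0, -0.001]
contact_force: [0.5, 0.1, -0.2]
opening: 0.193
finger_force: 40.0
```

```bash
python3 log.py .631 .149 .30 30
```

```text
[-0.08  0.62 -0.1   1.5   0.07  1.03  0.33] [0.6212 0.0396 0.3009] (array([89.5, 63.7,  0.8]), array([-0.1, -0. ,  0.3]))
```

Call:
move_arm(motion=[[30,20,0,0,9,0,1],[60,42,0,0,18,0,1],[90,62,0,0,27,0,1],[90,62,10,0,36,0,1],[90,62,20,0,45,0,1]])

```text
clock: 16.0
tool_pos: [0.6305, 0.147, 0.2811]
eef_rot: [0.461, 0.799, 0.192, -0.333]
contact_force: [0.2, -0.3, -1.3]
opening: 0.189
finger_force: 40.0
```

Call:
move_arm(motion=[[0,0,0,0,0,0,1],[0,0,0,0,0,0,1]])

```text
clock: 16.25
tool_pos: [0.6304, 0.1483, 0.2826]
eef_rot: [0.461, 0.801, 0.191, -0.331]
contact_force: [0.2, 0.6, -0.2]
opening: 0.192
finger_force: 40.0
```

```bash
cat > b.py <<'E'
from h import *
s=r.get_state();q=R.from_quat(s['eef_rot']);M=q.as_matrix();h=np.array([.3536,-.6124,.7071])
tip=s['tool_pos']+.0996*M[:,2]
print(s['clock'],s['q'].round(2),s['tool_pos'].round(4),'z',M[:,2].round(3),'y',M[:,1].round(3),'tip',tip.round(4))
print('tip move in tool mm',(q.inv().apply(np.array([.596,.2103,.078])-tip)*1000).round(1))
E
python3 b.py; python3 -c "
from h import *
snap('wrist','w4.png')
"
```

```text
16.25 [ 0.17  0.94 -0.39  1.17 -0.4   1.43  0.54] [0.6304 0.1483 0.2826] z [-0.353  0.612 -0.708] y [0.865 0.501 0.001] tip [0.5952 0.2092 0.2121]
tip move in tool mm [-94.3   1.1  95.3]
```

View pics/w4.png

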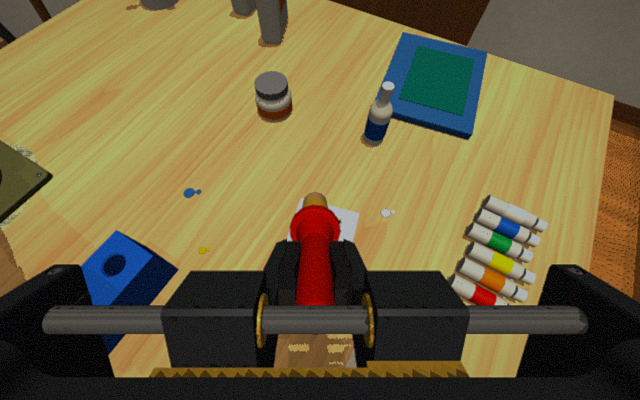

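Wrist view: the red brush is held in line with the tool, bristles pointing away at (315,200). Varnish (380,115) and jar (273,95) are clear. Next I'll descend to the end pose.

Call:
move_arm(motion=[[-23,0,23,0,0,0,1],[-46,0,46,0,0,0,1],[-69,0,69,0,0,0,1],[-88,1,89,0,0,0,1],[-94,1,95,0,0,0,1]])

```text
clock: 16.92
tool_pos: [0.6305, 0.1492, 0.1475]
eef_rot: [0.461, 0.801, 0.191, -0.332]
contact_force: [-0.7, -0.1, 0.2]
opening: 0.192
finger_force: 40.0
```

Call:
move_arm(motion=[[0,0,0,0,0,0,1],[0,0,0,0,0,0,1]])

```text
clock: 17.18
tool_pos: [0.6319, 0.1484, 0.1495]
eef_rot: [0.462, 0.801, 0.192, -0.331]
contact_force: [-0.7, -0.5, -0.1]
opening: 0.192
finger_force: 40.0
```

```bash
python3 b.py
python3 - <<'E'
from h import *
d=snap('side','s2.png',(220,110,420,260),4)
P=cloud(d);f=d['frame'].astype(int);m=(P[...,2]>.05)&(abs(P[...,0]-.6)<.06)&(abs(P[...,1]-.19)<.06)
p=P[m];c=f[m]
t=(c[:,0]>c[:,2]+25)&(c[:,1]>70)  # tan bristles / brass
print(len(p),t.sum(),p[t].mean(0) if t.any() else '', p[p[:,2]<p[:,2].min()+.01].mean(0),p[:,2].min())
E
```

```text
17.175 [ 0.17  1.09 -0.38  1.24 -0.38  1.24  0.65] [0.6319 0.1484 0.1495] z [-0.352  0.613 -0.708] y [0.866 0.5   0.002] tip [0.5969 0.2095 0.079 ]
tip move in tool mm [ 0.1 -0.3  1.5]
162 73 [0.60094512 0.18632278 0.10378967] [0.59523674 0.19808034 0.08451605] 0.07916442768350607
```

View pics/s2.png

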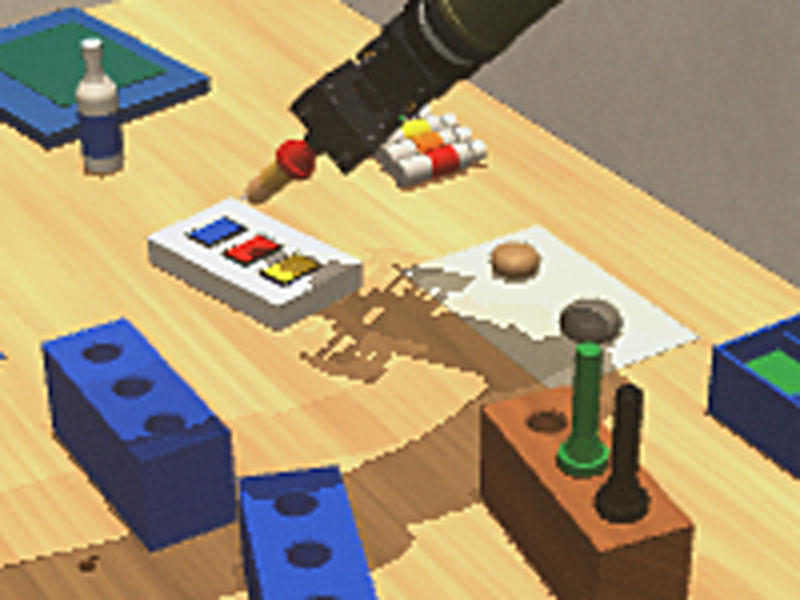

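The side view shows the red pan flush at (252,248). The brush is slanted with its bristle end at (255,195), clear above the pan. Green and black are still in the stand, and the red brush's hole at (547,421) is empty. Handing in.

```bash
python3 -c "
from plant import finish_job
print(finish_job())"
```

```text
the job is handed in; nothing more can be done
None
```

I seated the red pan and pressed it flush in the palette's empty well. The arm now holds the red brush bristles down at about 45°, its end about 5 cm above the pan's middle and touching nothing, and the job is handed in at about 17 s of the 64 s allowed.

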